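Check a colony counter with a spring-tipped probe

TASK

First slide the dimmer on the lamp control box until the middle of its grip is level with the little brass index tab beside the track. Then lift the spring-tipped probe out of its stand and set its tip on the ringed dot of the round plate on the sloping colony counter, square to that sloping plate, pressing gently so that the spring tip is pushed about halfway in. Finish while still holding the probe there in the gripper, pressed on the dot; do not let go or put it back, and leave the index tab and everything else on the bench where it is.

Things in the scene. Friction and masses are not known exactly. Their poses are not given: they have to be found in the camera images.
- counter: Colony counter, fixed: white base 230 x 200 x 18 mm carrying a white panel 240 x 200 x 35 mm that slopes 18 degrees like a lectern, low edge at -x of its frame (towards the robot). On the panel a rigid white round plate, 120 mm across, 8 mm thick, its top's middle 101 mm above the table, has several plain black dots and one ringed dot. Origin: underside centre of the base; z up.
- spot (a point): Centre of the ringed dot (black, 5 mm, inside a black ring 24 mm across) on the top face of the round plate, 32 mm from its centre. z: outward normal of the sloping face; x: from the plate's centre through the dot. The plate is turned differently each time (on any side of the centre); its turntable is very stiff.
- dimmer_top (a point): Top centre of the dimmer's grip: black upright block 28 mm across the track, 20 mm along it, 40 mm high, top 84.5 mm above the table, a white line across its top. It stands on an aluminium track 40 mm wide, 14 mm high, on a grey box 90 x 200 x 30 mm. y: along the track, the way the joint grows (away from the robot). Pinch it along the track to stay clear of the index tab.
- dimmer (a joint): Position of the dimmer grip along its track, 0 to 0.12 m; sliding friction about 1.5 N, it stays where it is left.
- index_mark (a point): Top centre of the index tab: plain brass, 16 mm across, 6 mm along the track, 12 mm high, on the grey box beside the track, 34 mm from the track's middle line, top 42.5 mm above the table. y: along the track, as the dimmer's. It marks the wanted setting and differs each time; it can be knocked along (about 8 N), so leave it.
- index (a joint): Position of the index tab along the track, same zero and direction as the dimmer's: the dimmer is set when both values are equal.
- stand: Probe stand, fixed: a grey block 80 x 80 x 60 mm with one upright hole 21 mm wide and 56 mm deep in the middle of its top. Origin: centre of its underside.
- probe: Probe, about 0.13 kg, upright in its stand: square grey grip 24 x 24 mm (sides along x and y) from 5 to 65 mm above the origin, a 6 mm button on top (look only), a flange 40 mm across, 5 mm thick, a steel nose 16 mm across, 35 mm long below it, then the spring tip, 8 mm across, 18 mm out of the nose: its end is 53 mm below the origin. Origin: centre of the flange's underside; z away from the tip.
- probe_tip (a point): The round end of the probe's spring tip; its z axis is the probe's axis, away from the tip.
- plunger (a joint): How far the probe's spring tip is pushed in: 0 out, 0.012 m fully in; spring 400 N/m (about 2.4 N at halfway).
- marker: Bystander, leave alone: white marker pen with black cap, lying, 135 mm long, 17 mm thick. Origin: underside, 65 mm from its rear end.
- dishes: Bystander, leave alone: stack of three clear culture dishes, 90 mm across, 46 mm high. Origin: centre of the underside.
- bottle: Bystander, leave alone: amber glass jar with blue cap, 64 mm across, 125 mm high. Origin: centre of the underside.
- tipbox: Bystander, leave alone: blue box with clear lid, 122 x 87 x 75 mm. Origin: centre of the underside.
- tuberack: Bystander, leave alone: white rack with five capped tubes, 180 x 70 mm, 96 mm high. Origin: centre of the underside.
- beaker: Bystander, leave alone: small glass beaker, 60 mm across, 75 mm high. Origin: centre of the underside.
- slidebox: Bystander, leave alone: small cardboard box with white lid, 87 x 47 x 38 mm. Origin: centre of the underside.

How it is judged:
On the way, in this order (a step that is already met when the one before it is completed fails the run):
1. the dimmer is level with the index tab while the probe still stands in its stand (y of dimmer_top in the frame of index_mark between -0.005 and 0.005 m and distance of probe from where it was at the start of the episode below 0.02 m), for 0.3 s.
2. the probe is lifted clear of its stand by the fingers (z of probe_tip in the frame of stand above 0.065 m and contact force between the fingers and probe above 2 N and contact force between probe and stand below 0.1 N), for 0.1 s.
3. the probe's tip rests on the ringed dot, square to the plate and about half pressed in (distance between probe_tip and spot below 0.007 m and angle between the z axis of probe and the z axis of spot, either way round below 0.14 rad and value of joint plunger between 0.003 and 0.0095 m and contact force between probe and counter between 0.6 and 7 N and contact force between the fingers and probe above 2 N and contact force between probe and stand below 0.1 N), for 0.3 s.
At the end, for the whole second after the job is handed in: Dimmer within 5 mm of the index tab; probe still and held in the fingers, clear of its stand, its tip within 7 mm of the ringed dot centre, its axis within 8 degrees of square to the plate, the spring tip 3 to 9.5 mm in, 0.6 to 7 N on the plate (all of step 3 and y of dimmer_top in the frame of index_mark between -0.005 and 0.005 m and linear speed of probe below 0.02 m/s); the arm keeps its last pose, push and grip.
It fails at once if the probe is rammed into the counter (over 20 N) (contact force between probe and counter above 20 N).
It fails at once if the index tab is shifted by more than 4 mm (distance of index_mark from where it was at the start of the episode above 0.004 m).
It fails at once if a bystander on the bench is shoved by more than 20 mm (distance of any of marker, dishes, bottle, tipbox, tuberack, beaker, slidebox from where it was at the start of the episode above 0.02 m).
It also fails if it takes over 54 s, if anything falls off the work surface, if the arm or the gripper's body presses on something with over 40 N, if the wrist force passes 120 N, or if a joint passes its speed limit or range.

ROBOT

A 6-joint arm with a two-finger parallel gripper is mounted at the origin on the work surface. World frame = base frame: x ahead of the robot, y to its left, z up, the work surface at z = 0. Lengths are in m, angles in rad, forces in N, time in s.
With the tool pointing down it reaches from about 0.35 to 0.775 m from the base axis. Payload 5.5 kg.
Tool frame: the origin (TCP) lies midway between the tips of the shut fingers; the grasp point (between the pads) lies 19 mm behind it; z points along the fingers, y is the line along which they close (so a half turn about z gives the same grasp; the last joint's range is limited). The gripper opens to 85 mm and grips with 20 to 120 N. Pads are 22 mm wide; open, the fingers measure 114 mm over their backs; the gripper's body (76 mm by 85 mm) begins 54 mm behind the grasp point. The pads swing forward as they close: fully open they stand 13 mm farther back than shut.
Start: joints at [1.014, 0.313, 0.046, 1.304, 0, 1.431], TCP at [0.233, 0.526, 0.231] pointing down, gripper open.
Joint ranges: [-2.76, 2.76], [-0.86, 1.69], [-1.03, 1.26], [-2.2, 2.34], [-1.47, 1.5], [-3.14, 3.14]. Speed limits (rad/s): [2.57, 2.57, 3.14, 3.14, 3.14, 3.14].

INTERFACE

Orientations are given as [roll, pitch, yaw] about the fixed x, y, z axes, in that order (R = Rz(yaw) Ry(pitch) Rx(roll)).
In Python, from workcell import r gives the robot as it stands.
- The arm moves only by the tool drive_effector, called as name(argument=value, ...), one argument or row to a line, values as JSON. Schema: {"type":"object","properties":{"offsets":{"type":"array","items":{"type":"array","items":{"type":"array","items":{"type":"number"},"minItems":5,"maxItems":5},"minItems":1,"maxItems":20},"minItems":1,"maxItems":1},"grip_n":{"type":"number"},"only":{"type":"string"},"quiet":{"type":"boolean"},"lines":{"type":"string"}},"required":["offsets"],"additionalProperties":false}. offsets is a list that holds a single list of rows (three levels of brackets), with 1 to 20 rows, each of 5 numbers: the finger opening in m, then dx, dy, dz in units of 100 mm, then a turn about the tool's z in rad; each row is the pose to reach, as a shift and turn from the pose commanded when the call began, along the tool's axes at that moment; what a row does not reach only later rows make up. A row lasts 1/12 s, in which the tool goes at most 0.0417 m and 0.125 rad, less where a joint would pass 70% of its speed; a pose out of reach is approached as far as the arm can. The fingers move at their own pace and stop on an object; grip_n is the grip in N (left out, the last holds). Time passes only in rows, so rows that do not move let the fingers close. The tool returns the time, the measured TCP pose, the force, the opening and the grip force at its end. only (a regular expression) keeps the lines of the reply that match it, lines (a string "A,B") keeps lines A to B, and quiet returns only ok. Input that does not fit is refused with a message, and nothing moves.
- r.observe(): the state, without advancing time (a new reading comes with each control period).
- r.read_camera(name): name is "scene" or "top" or "wrist"; returns a dict with "pixels" (420x560x3 uint8, red, green, blue), "fx", "fy", "cx", "cy" (pixels), "k1" (the pictures are not rectified: a ray, as slopes to the right and down, at radius r is drawn at 1 + k1 r^2 times it, then the intrinsics apply), "R" (3x3) and "t" (3): a world point X has camera coordinates R X + t. Camera axes: x right, y down, z forward; pixel columns grow to the right and rows downward; lengths in m; the calibration is good to about 2 mm. A picture is of the moment at which its call begins. There is no depth.
- r.close_job(): hands the job in; it is judged then, once.
The state is a dict: "clock": time; "joints": joint angles; "qvel": joint speeds; "tau": joint torques, N m; "tcp_pos": TCP position; "tool_rot": TCP orientation; "ft_force": force on the tool from outside, world axes, zero at the start; "ft_torque": the same for the moment, N m; "width": finger opening in m; "gripper_force": force on a finger pad.
Only numpy, scipy, OpenCV 4.12 (cv2) and the standard library are available. Lean on these libraries where they do the work, as an engineer would, in place of code of your own. Each camera call takes 0.05 s, during which the arm holds its last target. There are 200 camera calls.

## Working session

There is one attempt and no reset: what is moved stays moved. The work goes in short steps, Python scripts to look and compute and a tool call to move; the robot and the scene stay as the last step left them, time stands still between calls to the robot, and variables do not carry over. Pictures are saved under pics/ and viewed, at most 10 in all, crops included, and the job is handed in when it is done.

```bash
ls; mkdir -p pics
```

Create h.py:
```python
import numpy as np,cv2,pickle,sys
from workcell import r
def snap(n,f):
    c=r.read_camera(n); cv2.imwrite(f'pics/{f}.png',c['pixels'][:,:,::-1]); pickle.dump(c,open(f'pics/{f}.pkl','wb')); return c
def load(f): return pickle.load(open(f'pics/{f}.pkl','rb'))
def ray(c,u,v):
    d=np.array([(u-c['cx'])/c['fx'],(v-c['cy'])/c['fy']]); s=d.copy()
    for _ in range(30): s=d/(1+c['k1']*(s@s))
    R=np.array(c['R']);t=np.array(c['t'])
    w=R.T@np.array([s[0],s[1],1]); return -R.T@t, w/np.linalg.norm(w)
def onz(c,u,v,z):
    o,d=ray(c,u,v); return o+d*(z-o[2])/d[2]
def tri(L):
    A=0;b=0;P=[]
    for c,u,v in L:
        o,d=ray(c,u,v);M=np.eye(3)-np.outer(d,d);A=A+M;b=b+M@o;P.append((o,M))
    x=np.linalg.solve(A,b); return x,[np.linalg.norm(M@(x-o)) for o,M in P]
def proj(c,X):
    p=np.array(c['R'])@X+np.array(c['t']);s=p[:2]/p[2];s=s*(1+c['k1']*(s@s));return s*[c['fx'],c['fy']]+[c['cx'],c['cy']]
```

Run:
```python
from h import *
np.set_printoptions(precision=3,suppress=True)
a=snap('scene','s0');b=snap('top','t0');w=snap('wrist','w0')
for c in (a,b,w): print(c['fx'],c['k1'],-np.array(c['R']).T@c['t'],np.array(c['R'])[2])
print(r.observe())
cv2.imwrite('pics/st.png',np.hstack([cv2.resize(x['pixels'],(400,300)) for x in (a,w)])[:,:,::-1])
cv2.imwrite('pics/t0b.png',cv2.resize(b['pixels'],(800,600),interpolation=cv2.INTER_CUBIC)[:,:,::-1])
```

```text
pics
workcell.py
496.94413054471306 -0.008134364950331482 [ 0.894 -0.664  1.262] [-0.253  0.484 -0.838]
473.6527311504216 -0.1508658952314954 [ 0.275 -0.014  1.692] [ 0.169  0.006 -0.986]
339.2148768634573 -0.02399403234091295 [0.16  0.558 0.373] [ 0.283 -0.125 -0.951]
{'clock': 0.15, 'joints': array([1.014, 0.314, 0.045, 1.304, 0.   , 1.431]), 'qvel': array([-0.001, -0.003,  0.004,  0.   ,  0.001, -0.   ]), 'tau': array([  0.002, -48.106,  29.882,   0.014,  -0.   ,  -0.   ]), 'tcp_pos': array([0.233, 0.525, 0.231]), 'tool_rot': array([-3.14 , -0.   ,  2.725]), 'ft_force': array([-0.722,  0.2  , -0.615]), 'ft_torque': array([-0.026,  0.038, -0.018]), 'gripper_force': 0.0, 'width': 0.08537370746047739}
```

View pics/t0b.png

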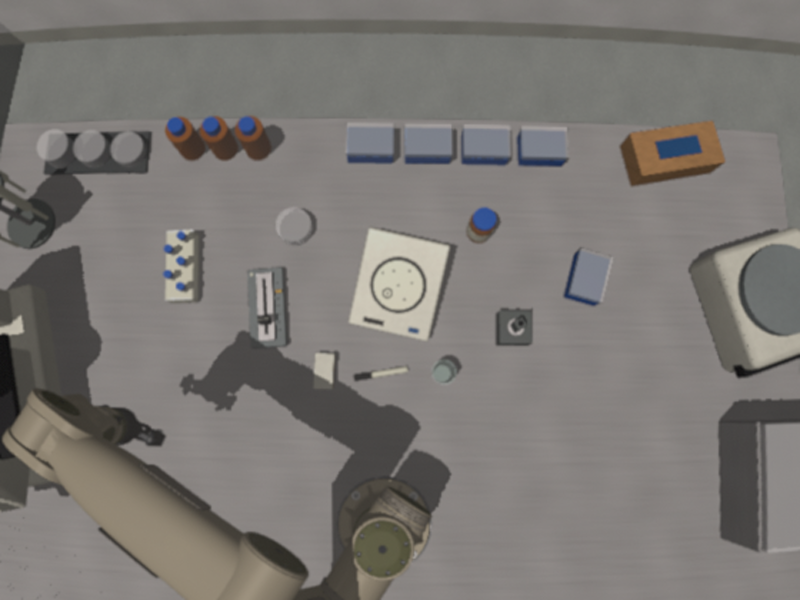

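View pics/s0.png

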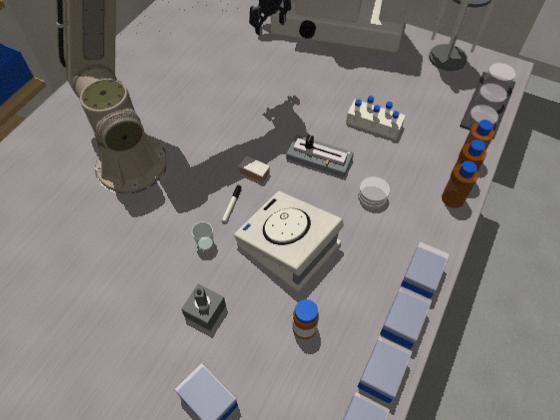

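The top view (800x600 scaled) shows the dimmer grip near (265,320), the brass tab near (279,291), the ringed dot near (387,293) and the probe near (517,325). The scene view shows the same items at (310,142), (328,163), (285,216) and (201,297). Next I'll zoom in on these.

Run:
```python
from h import *
a=load('s0')['pixels'];b=load('t0')['pixels']
def crop(p,u,v,h): return cv2.resize(p[v-h:v+h,u-h:u+h],(266,300),interpolation=cv2.INTER_NEAREST)
im=np.vstack([np.hstack([crop(b,187,215,30),crop(b,279,200,30),crop(b,361,228,18)]),np.hstack([crop(a,320,153,32),crop(a,288,225,32),crop(a,203,303,24)])])
cv2.imwrite('pics/c1.png',im[:,:,::-1])
```

```text
(no output)
```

View pics/c1.png

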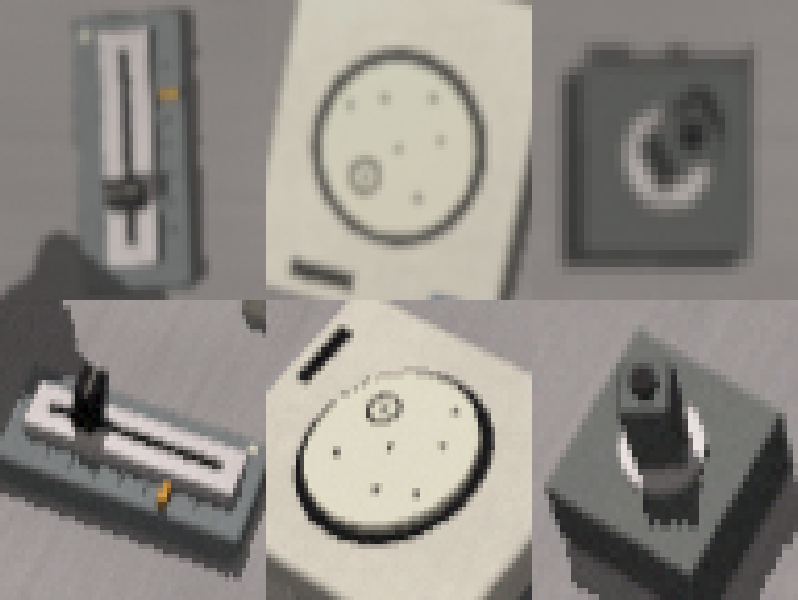

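Run:
```python
from h import *
np.set_printoptions(precision=4,suppress=True)
a=load('s0');b=load('t0')
for n,p,q in [('dim',(184.7,222.5),(309.4,136.5)),('tab',(194.4,203.1),(327.1,160)),('spot',(270.1,204),(283.4,215)),('plate',(277.8,198.4),(284.8,223.4)),('button',(363.7,224.6),(198,290.8))]:
    print(n,*tri([(b,*p),(a,*q)]))
# box edges of the track slot, stand edges
for n,u,v,z in [('slot0',128/4.43+156.5,50/5+184.5,.044),('slot1',132/4.43+156.5,240/5+184.5,.044),
 ('st00',585/7.39-532/7.39+342.5,65/8.33+209.5,.06),('st01',(750-532)/7.39+342.5,60/8.33+209.5,.06),('st11',(745-532)/7.39+342.5,258/8.33+209.5,.06),('st10',(585-532)/7.39+342.5,258/8.33+209.5,.06)]:
    print(n,onz(b,u,v,z))
```

```text
dim [0.4909 0.2932 0.0976] [np.float64(0.0003305488149648097), np.float64(0.00033054881496470505)]
tab [0.5664 0.2702 0.0511] [np.float64(0.0001868528734172089), np.float64(0.0001868528734171013)]
spot [0.5558 0.0004 0.0996] [np.float64(0.002660238615332287), np.float64(0.0026602386153322583)]
plate [ 0.574  -0.0258  0.1066] [np.float64(0.0029253240588279225), np.float64(0.0029253240588280275)]
button [ 0.4834 -0.3128  0.136 ] [np.float64(0.0030658645749897496), np.float64(0.0030658645749896806)]
slot0 [0.5986 0.3052 0.044 ]
slot1 [0.4625 0.2962 0.044 ]
st00 [ 0.521  -0.2761  0.06  ]
st01 [ 0.524  -0.3551  0.06  ]
st11 [ 0.4404 -0.351   0.06  ]
st10 [ 0.4398 -0.2751  0.06  ]
```

Careful with the scale: shifts go in units of 100 mm. That gives: -0.329 m is -3.29, -0.108 m is -1.08.

drive_effector(
  offsets=[
    [[0.085,-0.6,-0.2,0.05,0.1],[0.085,-1,-0.35,0.1,0.22],[0.085,-1.35,-0.45,0.1,0.34],[0.085,-1.7,-0.55,0.2,0.46],[0.085,-2,-0.65,0.2,0.58],[0.085,-2.3,-0.8,0.2,0.7],[0.085,-2.6,-0.85,0.2,0.82],[0.085,-2.9,-0.95,0.2,0.94],[0.085,-3.1,-1,0.2,1.03],[0.085,-3.29,-1.08,0.2,1.088],[0.085,-3.29,-1.08,0.2,1.088],[0.085,-3.29,-1.08,0.2,1.088]],
  ],
)

```text
clock: 1.15
tcp_pos: [0.4903, 0.293, 0.2108]
tool_rot: [-3.141, 0.0, 1.635]
ft_force: [-0.2, -0.1, 0.2]
width: 0.0853
gripper_force: 0.0
```

Run:
```python
from h import *
w=snap('wrist','w1'); cv2.imwrite('pics/w1b.png',cv2.resize(w['pixels'],(800,600))[:,:,::-1])
snap('top','t1');snap('scene','s1')
print(r.observe())
```

```text
{'clock': 1.3, 'joints': array([ 4.01022569e-01,  3.11765457e-01, -5.24166855e-03,  1.25437889e+00,
        3.23280710e-04,  1.90424856e+00]), 'qvel': array([ 0.00971386, -0.00433749,  0.00238856, -0.00194562, -0.00020993,
        0.00156623]), 'tau': array([-5.81155233e-01, -4.74851060e+01,  2.96807796e+01, -2.13786238e-02,
       -2.05985672e-02, -2.41136069e-03]), 'tcp_pos': array([0.48910284, 0.29437854, 0.21118356]), 'tool_rot': array([-3.14092963e+00, -1.12464382e-04,  1.63836653e+00]), 'ft_force': array([-0.53081407,  0.19873037, -0.69806693]), 'ft_torque': array([ 0.02602482,  0.02876976, -0.04463093]), 'gripper_force': 0.0, 'width': 0.08514460732199292}
```
View pics/w1b.png

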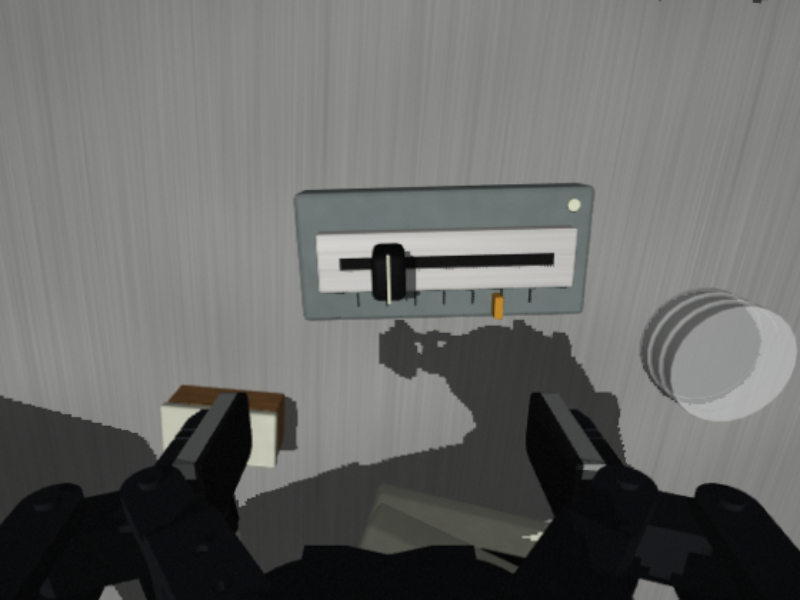

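The wrist view shows the white line on the grip from (388,255) to (389,304) and the brass tab at (498,307) in 800x600 pixels. Next come precise pixels and rays.

Run:
```python
from h import *
np.set_printoptions(precision=4,suppress=True)
w=load('w1');a=load('s1');b=load('t1');s=.7
o=r.observe();print(proj(w,np.array(o['tcp_pos']))/s)
P=w['pixels'].astype(int)
m=((P[...,0]-P[...,2])>60)&(np.indices(P.shape[:2])[0]<240)&(np.indices(P.shape[:2])[1]>330)&(np.indices(P.shape[:2])[1]<365)
v,u=np.nonzero(m);print('tab px',u.mean(),v.mean(),u.min(),u.max(),v.min(),v.max())
sub=P[172:220,255:292].min(2); mm=(sub>110)
n,l,st,ce=cv2.connectedComponentsWithStats(mm.astype(np.uint8)); 
for k in range(1,n): print('wl',st[k]+[255,172,0,0,0],ce[k]+[255,172])
for z in (.0845,.09): print('line ends',onz(w,388*s,255*s,z),onz(w,389*s,304*s,z))
for z in (.0425,.0365): print('tab',onz(w,u.mean(),v.mean(),z),onz(w,498*s,296*s,z))
# track ends corners at z=.044 for direction
print('track',onz(w,318*s,235*s,.044),onz(w,577*s,228*s,.044),onz(w,574*s,286*s,.044),onz(w,319*s,292*s,.044))
for c,n in ((a,'s'),(b,'t')):
    Q=c['pixels'].astype(int)
    mm=(Q[...,0]-Q[...,2]>60); U=np.indices(mm.shape); 
    c0=proj(c,np.array([.566,.27,.042])); mm&=(abs(U[0]-c0[1])<8)&(abs(U[1]-c0[0])<8)
    v2,u2=np.nonzero(mm); print(n,u2.mean(),v2.mean(),len(u2),tri([(w,u.mean(),v.mean()),(c,u2.mean(),v2.mean())]),onz(c,u2.mean(),v2.mean(),.0395))
print('dim tri w+s', tri([(w,388.5*s,279.5*s),(a,309.4,136.5)]), tri([(w,388.5*s,279.5*s),(b,184.7,222.5)]))
```

```text
[384.8353 394.8814]
tab px 348.1880341880342 213.96581196581195 345 352 205 223
wl [255 172   7   9  52] [257.4615 175.6154]
wl [282 172  10   8  55] [287.4909 174.6182]
wl [271 179   4  34  76] [271.6842 197.0263]
wl [255 189   5  15  75] [257. 196.]
wl [291 188   1  15  15] [291. 195.]
line ends [0.4887 0.3133 0.0845] [0.4912 0.2842 0.0845]
line ends [0.4886 0.3145 0.09  ] [0.491  0.2861 0.09  ]
tab [0.5653 0.274  0.0425] [0.5648 0.2809 0.0425]
tab [0.5669 0.2721 0.0365] [0.5663 0.2791 0.0365]
track [0.4434 0.3146 0.044 ] [0.609 0.33  0.044] [0.6141 0.2915 0.044 ] [0.4449 0.2763 0.044 ]
s 327.0 161.0 11 (array([0.5653, 0.2737, 0.0416]), [np.float64(0.00022667444828447197), np.float64(0.000226674448284517)]) [0.5646 0.2752 0.0395]
t 194.28571428571428 203.42857142857142 7 (array([0.567 , 0.2728, 0.0383]), [np.float64(0.0006227182354010869), np.float64(0.00062271823540104)]) [0.5674 0.2727 0.0395]
dim tri w+s (array([0.4891, 0.3002, 0.0897]), [np.float64(0.0007415774994314851), np.float64(0.0007415774994314262)]) (array([0.4916, 0.297 , 0.0788]), [np.float64(0.0016314141269492082), np.float64(0.0016314141269491574)])
```

drive_effector(
  offsets=[
    [[0.085,0.05,0,0.3,-0.024],[0.085,0.05,0,0.7,-0.024],[0.085,0.05,0,1.1,-0.024],[0.085,0.05,0,1.4,-0.024],[0.085,0.05,0,1.56,-0.024],[0.085,0.05,0,1.56,-0.024],[0.02,0.05,0,1.56,-0.024],[0.02,0.05,0,1.56,-0.024],[0.02,0.05,0,1.56,-0.024],[0.02,0.05,0,1.56,-0.024],[0.015,0.05,0,1.56,-0.024],[0.015,0.05,0,1.56,-0.024],[0.015,0.05,0,1.56,-0.024]],
  ],
  grip_n=25,
)

```text
clock: 2.38
tcp_pos: [0.4904, 0.2992, 0.0567]
tool_rot: [3.139, -0.001, 1.661]
ft_force: [-1.1, -0.1, 6.6]
width: 0.0196
gripper_force: 28.6
```

drive_effector(
  offsets=[
    [[0.01,0,0,0,0],[0.01,0,0,0,0],[0.01,0,0,0,0],[0.01,0,0,0,0]],
  ],
)

```text
clock: 2.72
tcp_pos: [0.4904, 0.2993, 0.0566]
tool_rot: [3.139, -0.001, 1.661]
ft_force: [-0.0, -0.2, 5.7]
width: 0.0195
gripper_force: 28.6
```

drive_effector(
  offsets=[
    [[0.01,0,0.1,-0.01,0],[0.01,0,0.2,-0.01,0],[0.01,0,0.3,-0.01,0],[0.01,0,0.4,-0.01,0],[0.01,0,0.5,-0.01,0],[0.01,0,0.6,-0.01,0],[0.01,0,0.68,-0.01,0],[0.01,0,0.73,-0.01,0],[0.01,0,0.73,-0.01,0],[0.01,0,0.73,-0.01,0]],
  ],
)

```text
clock: 3.55
tcp_pos: [0.5636, 0.3059, 0.0567]
tool_rot: [3.139, -0.001, 1.661]
ft_force: [2.0, 2.7, 2.2]
width: 0.0194
gripper_force: 28.3
```

drive_effector(
  offsets=[
    [[0.03,0,0,0,0],[0.05,0,0,0,0],[0.05,0,0,0,0],[0.05,0,0,-0.3,0],[0.05,0,0,-0.7,0],[0.05,0,0,-1.1,0],[0.05,0,-0.2,-1.4,0],[0.05,0,-0.5,-1.56,0],[0.05,0,-0.5,-1.56,0],[0.05,0,-0.5,-1.56,0]],
  ],
)

```text
clock: 4.38
tcp_pos: [0.5118, 0.301, 0.2139]
tool_rot: [3.139, -0.0, 1.662]
ft_force: [-0.3, -0.3, -1.3]
width: 0.05
gripper_force: 0.0
```

Run:
```python
from h import *
w=snap('wrist','w2'); p=w['pixels'];snap('scene','s2');snap('top','t2')
cv2.imwrite('pics/w2b.png',cv2.resize(p[120:240,200:420],(800,436),interpolation=cv2.INTER_NEAREST)[:,:,::-1])
```

```text
(no output)
```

View pics/w2b.png

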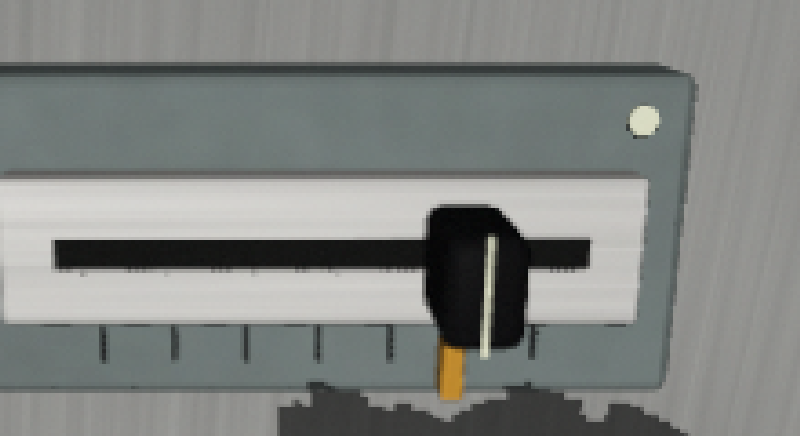

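The white line runs from (492,236) to (485,357), and the tab shows from (454,347) to (451,399), in this 3.64x crop starting at (200,120).

Run:
```python
from h import *
np.set_printoptions(precision=4,suppress=True)
w=load('w2');k=3.636;d=np.array([.996,.09,0]);d/=np.linalg.norm(d)
L=[onz(w,200+x/k-.5,120+y/k-.5,.0845) for x,y in((492,236),(485,357))]
T=[onz(w,200+x/k-.5,120+y/k-.5,.0425) for x,y in((454,347),(451,399))]
print(L,T,[x@d for x in L],[x@d for x in T], 'mid line',(L[0]+L[1])@d/2)
print('from w1: tab along', onz(load('w1'),348.2,214,.0415)@d, 'spot/top', onz(load('t2'),194.3,203.4,.04)@d)
```

```text
[array([0.5624, 0.3204, 0.0845]), array([0.5651, 0.2916, 0.0845])] [array([0.5657, 0.28  , 0.0425]), array([0.567 , 0.2651, 0.0425])] [np.float64(0.5889790819240227), np.float64(0.5890173989875879)] [np.float64(0.5886239054768574), np.float64(0.5885352229370252)] mid line 0.5889982404558052
from w1: tab along 0.5879220384698364 spot/top 0.589679274585038
```

The grip is within 1 mm of the tab. On the way to the probe I'll stop over the counter and look.

drive_effector(
  offsets=[
    [[0.06,-0.3,0,-0.2,-0.12],[0.085,-0.6,0,-0.4,-0.24],[0.085,-0.9,0,-0.5,-0.36],[0.085,-1.2,-0.1,-0.5,-0.48],[0.085,-1.5,-0.1,-0.5,-0.6],[0.085,-1.8,-0.1,-0.5,-0.72],[0.085,-2.1,-0.1,-0.5,-0.84],[0.085,-2.4,-0.1,-0.5,-0.96],[0.085,-2.7,-0.17,-0.5,-1.08],[0.085,-2.9,-0.17,-0.5,-1.2],[0.085,-3,-0.17,-0.5,-1.26],[0.085,-3,-0.17,-0.5,-1.26],[0.085,-3,-0.17,-0.5,-1.26]],
  ],
)

```text
clock: 5.62
tcp_pos: [0.5225, -0.0, 0.2609]
tool_rot: [3.141, -0.003, 2.917]
ft_force: [0.4, 0.4, -0.3]
width: 0.0852
gripper_force: 0.0
```

Run:
```python
from h import *
w=snap('wrist','w3'); p=w['pixels']; cv2.imwrite('pics/w3b.png',cv2.resize(p,(800,600))[:,:,::-1])
```

```text
(no output)
```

View pics/w3b.png

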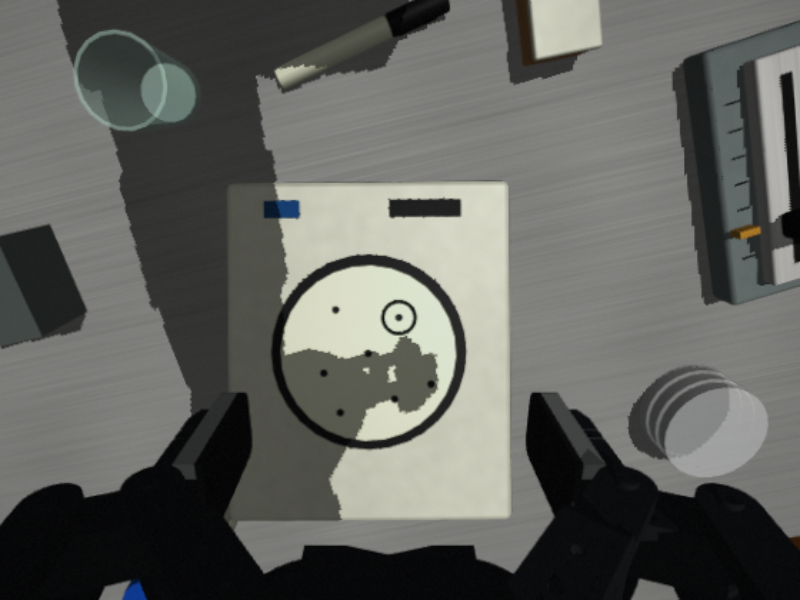

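The wrist view shows the ringed dot at (399,317), the plate centre dot at (368,353), and the panel's low edge from (229,183) to (508,182). The stand is at the left edge.

Create plate.py:
```python
from h import *
np.set_printoptions(precision=4,suppress=True)
def dot(c,u0,v0,rad=6):
    p=c['pixels'].min(2).astype(float); u0=int(round(u0));v0=int(round(v0))
    s=p[v0-rad:v0+rad+1,u0-rad:u0+rad+1]; wt=np.clip(np.percentile(s,60)*.75-s,0,None)
    V,U=np.mgrid[v0-rad:v0+rad+1,u0-rad:u0+rad+1]; return (U*wt).sum()/wt.sum(),(V*wt).sum()/wt.sum()
```

Run:
```python
from plate import *
w=load('w3');k=.7
cp=dot(w,368.5*k,353*k,3);sp=dot(w,399*k,317.5*k,4);print(cp,sp)
C=onz(w,*cp,.101);print('C',C)
# low edge z guess: panel top at distance 100 along slope below
e1,e2=[onz(w,u*k-.15,v*k-.15,.062) for u,v in((229,183),(508,182.5))]
f1,f2=[onz(w,u*k-.15,v*k-.15,.124) for u,v in((511,518),(508,182.5))]
print(e1,e2,np.linalg.norm(e2-e1))
y=(e2-e1)[:2];psi=np.arctan2(-y[0],y[1]);print('psi',psi)
a=np.radians(18)
n=np.array([-np.sin(a)*np.cos(psi),-np.sin(a)*np.sin(psi),np.cos(a)])
o,d=ray(w,*sp);S=o+d*((C-o)@n)/(d@n);print('n',n,'S',S,np.linalg.norm(S-C))
b=load('t0');s=load('s0')
print('top/scene px of S',proj(b,S),proj(s,S),'C',proj(b,C),proj(s,C))
```

```text
(np.float64(257.4191146048821), np.float64(247.25444766239139)) (np.float64(278.801859384079), np.float64(221.7937245787333))
C [ 0.5733 -0.0253  0.101 ]
[ 0.4445 -0.0941  0.062 ] [0.487  0.0931 0.062 ] 0.1920189259870711
psi -0.22338880967542618
n [-0.3013  0.0685  0.9511] S [0.555  0.0002 0.0934] 0.032270100688864815
top/scene px of S [270.675  205.1335] [284.0353 215.9187] C [278.1863 199.5652] [285.6756 223.9674]
```

In the tool's units: -0.08 m is -0.8, 0.04 m is 0.4.

drive_effector(
  offsets=[
    [[0.085,0,0.4,0,0],[0.085,0,-0.8,0,0],[0.085,0,-0.8,0,0],[0.085,0,-0.8,0,0]],
  ],
)

```text
clock: 6.0
tcp_pos: [0.5054, -0.074, 0.2618]
tool_rot: [-3.141, -0.001, 2.93]
ft_force: [1.0, -0.9, -0.2]
width: 0.0849
gripper_force: 0.0
```

Run:
```python
from plate import *
snap('wrist','w4'); w=load('w4');print(r.observe()['tcp_pos'],proj(w,np.array([.5558,.0,.1])))
```

```text
[ 0.5043 -0.0811  0.2617] [357.8444 225.4456]
```

Run:
```python
from plate import *
w=load('w3');v=load('w4')
S=np.array([.555,.0002,.0934]);C=np.array([.5733,-.0253,.101])
for X,rad,a in((S,4,(278.8,221.8)),(C,3,(257.4,247.25))):
    q=dot(v,*proj(v,X),rad);print(proj(v,X),q,tri([(w,*a),(v,*q)]))
# probe/stand in w4 ?
print(proj(v,np.array([.483,-.313,.131])))
print(r.observe()['tcp_pos'],r.observe()['tool_rot'])
```

```text
[356.3011 222.2946] (np.float64(353.16279069767444), np.float64(222.3953488372093)) (array([ 0.5596, -0.0006,  0.0806]), [np.float64(5.242868094872481e-05), np.float64(5.242868094882456e-05)])
[334.7446 247.404 ] (np.float64(332.1991869918699), np.float64(246.8861788617886)) (array([ 0.5773, -0.0267,  0.0909]), [np.float64(0.00025165038940356605), np.float64(0.0002516503894034933)])
[ -0.422 232.044]
[ 0.5043 -0.0811  0.2617] [-3.1375 -0.0007  2.9212]
```

drive_effector(
  offsets=[
    [[0.085,0,0,0,0],[0.085,0,0,0,0],[0.085,0,0,0,0]],
  ],
)

```text
clock: 6.3
tcp_pos: [0.5051, -0.0764, 0.2621]
tool_rot: [3.141, -0.0, 2.921]
ft_force: [-0.1, 0.3, -0.3]
width: 0.0849
gripper_force: 0.0
```

Run:
```python
from plate import *
snap('wrist','w4')
w=load('w3');v=load('w4');s=load('s2');t=load('t2')
S=np.array([.555,.0002,.0934]);C=np.array([.5733,-.0253,.101])
print(r.observe()['tcp_pos'])
for X,rad,a in((S,4,(278.8,221.8)),(C,3,(257.4,247.25))):
    q=dot(v,*proj(v,X),rad);print(proj(v,X),q,tri([(w,*a),(v,*q)]))
    qs=dot(s,*proj(s,X),3);qt=dot(t,*proj(t,X),3);print(proj(s,X),qs,proj(t,X),qt, tri([(w,*a),(v,*q),(s,*qs)]),tri([(w,*a),(s,*qs)]))
```

```text
[ 0.5051 -0.0764  0.2622]
[358.8215 221.2608] (np.float64(358.72125192119603), np.float64(221.4261562107028)) (array([0.5552, 0.0001, 0.0932]), [np.float64(6.101936421381254e-05), np.float64(6.101936421369139e-05)])
[284.0297 215.8984] (np.float64(284.426465167711), np.float64(215.98599336527832)) [270.6638 205.1428] (np.float64(nan), np.float64(nan)) (array([0.5556, 0.0004, 0.0926]), [np.float64(0.00038132173741963496), np.float64(0.00018903672232919538), np.float64(0.0005666726490764313)]) (array([0.5556, 0.0004, 0.0927]), [np.float64(0.0004726022241774332), np.float64(0.00047260222417743803)])
[337.4719 246.5293] (np.float64(337.08263178344777), np.float64(246.09933946380008)) (array([ 0.5737, -0.0255,  0.0996]), [np.float64(0.00021689460716339028), np.float64(0.0002168946071634181)])
[285.6721 223.961 ] (np.float64(285.0), np.float64(223.93262411347519)) [278.1822 199.5703] (np.float64(nan), np.float64(nan)) (array([ 0.5724, -0.0258,  0.1017]), [np.float64(0.0008022854189537561), np.float64(8.243061061337273e-05), np.float64(0.0008787944544843354)]) (array([ 0.5724, -0.0258,  0.1017]), [np.float64(0.0008403466765324139), np.float64(0.0008403466765325772)])plate.py:6: RuntimeWarning: invalid value encountered in scalar divide
  V,U=np.mgrid[v0-rad:v0+rad+1,u0-rad:u0+rad+1]; return (U*wt).sum()/wt.sum(),(V*wt).sum()/wt.sum()
```

In the tool's units: -0.236 m is -2.36, -0.22 m is -2.2.

drive_effector(
  offsets=[
    [[0.085,0,-0.3,0,-0.05],[0.085,-0.1,-0.7,0,-0.1],[0.085,-0.2,-1.1,0,-0.15],[0.085,-0.2,-1.5,0,-0.2],[0.085,-0.3,-1.9,0.1,-0.22],[0.085,-0.3,-2.2,0.12,-0.22],[0.085,-0.3,-2.36,0.12,-0.22],[0.085,-0.3,-2.36,0.12,-0.22],[0.085,-0.3,-2.36,0.12,-0.22],[0.085,-0.3,-2.36,0.12,-0.22]],
  ],
)

```text
clock: 7.18
tcp_pos: [0.483, -0.3129, 0.2505]
tool_rot: [3.141, 0.0, -3.141]
ft_force: [0.4, 0.6, 0.7]
width: 0.0851
gripper_force: 0.0
```

Run:
```python
from plate import *
w=snap('wrist','w5'); p=w['pixels']; cv2.imwrite('pics/w5b.png',cv2.resize(p[100:310,140:420],(800,600),interpolation=cv2.INTER_NEAREST)[:,:,::-1])
o=r.observe();print(o['tcp_pos'],o['tool_rot'])
```

```text
[ 0.4831 -0.3126  0.2507] [ 3.1412  0.0003 -3.1406]
```

View pics/w5b.png

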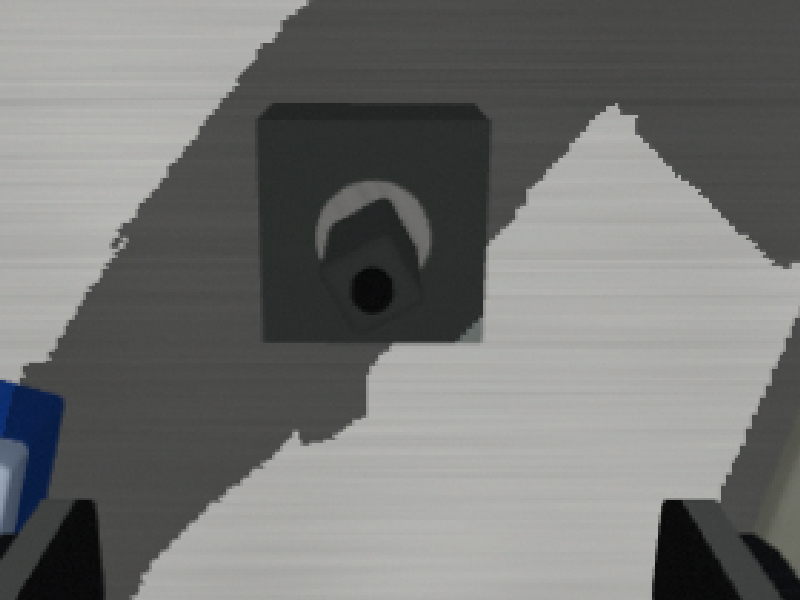

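The button is at crop pixel (372,291) and the flange centre near (373,235). The square grip is turned about 25 degrees. I'll boost the contrast to get its edges.

Run:
```python
from plate import *
p=load('w5')['pixels'][160:220,245:300].astype(float)
q=np.clip((p-20)*4,0,255).astype(np.uint8)
cv2.imwrite('pics/c5.png',cv2.resize(q,(550,600),interpolation=cv2.INTER_CUBIC)[:,:,::-1])
```

```text
(no output)
```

View pics/c5.png

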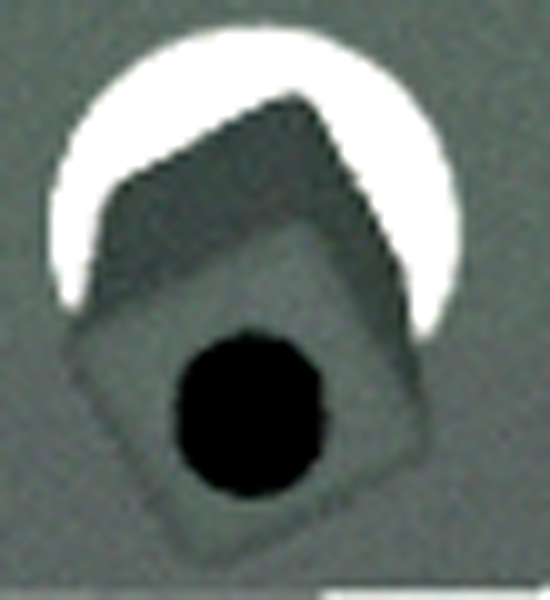

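The grip's top face has corners (65,345), (305,220), (430,445) and (200,570), and the button is at (250,412), in this 10x crop starting at (245,160).

Run:
```python
from plate import *
w=load('w5');g=lambda x,y:(245+x/10-.5,160+y/10-.5)
K=[onz(w,*g(*c),.125) for c in((65,345),(305,220),(430,445),(200,570))]
print(K,[np.linalg.norm(K[i]-K[i-1]) for i in range(4)],sum(K)/4)
print('ang',[np.degrees(np.arctan2(*(K[i]-K[i-1])[[1,0]])) for i in range(4)])
bp=g(250,412);print('btn',onz(w,*bp,.131))
print('fl',onz(w,*g(48,230),.0645),onz(w,*g(462,230),.0645),onz(w,*g(258,25),.065))
s=load('s2');q=proj(s,onz(w,*bp,.131));p=s['pixels'];print(q)
u,v=int(q[0]),int(q[1]);print(p[v-6:v+7,u-6:u+7].min(2))
```

```text
[array([ 0.476 , -0.3292,  0.125 ]), array([ 0.4655, -0.3096,  0.125 ]), array([ 0.4845, -0.2992,  0.125 ]), array([ 0.4954, -0.3183,  0.125 ])] [np.float64(0.022291838754534048), np.float64(0.022187895059348716), np.float64(0.02163813562702757), np.float64(0.021940098505256043)] [ 0.4803 -0.3141  0.125 ]
ang [np.float64(-150.69087303798554), np.float64(118.0832000393059), np.float64(28.66445583304847), np.float64(-60.21984686824832)]
btn [ 0.4799 -0.314   0.131 ]
fl [ 0.4805 -0.3343  0.0645] [ 0.4805 -0.2933  0.0645] [ 0.46   -0.3135  0.065 ]
[198.0695 291.1188]
[[157 158 156 158 143 120 114 115 127 133 143 155 155]
 [158 154 157 152 124 116 117 113 115 118 126 133 142]
 [156 155 156 134 116 116 116 115 115 115 117 117 124]
 [159 162 146 116 110 111 110 111 114 109 114 105 117]
 [161 151 113 107 110  92  81  78  93 109 110  95  97]
 [158 135 101 107 102  64  49  51  65 104 114  89  58]
 [144 118  94 107  85  49  50  47  51  84 115  87  46]
 [125 117  89 112  81  49  49  53  42  51 116  87  42]
 [119 113  92 114 101  38  35  35  25  97 119  84  38]
 [115 119  89 114 114  90  32  26  45 117 115  81  35]
 [115 118  94 116 112 115  96  94  98 116 116  77  34]
 [120 116  90  94  93  95  91  95  89  90  92  57  37]
 [118 119  81  55  57  59  60  53  57  53  54  43  35]]
```

Heights check out: the button's ray from the wrist view lands on its pixel in the scene view. The grip faces are turned 29 degrees. The tool can only point down, so I'll lean the probe 18 degrees in the pads by levering its nose on the hole rim. First the grasp and a part lift.

In the tool's units: 0.17 m is 1.7, 0.15 m is 1.5.

drive_effector(
  offsets=[
    [[0.085,0.027,-0.012,0.1,-0.12],[0.085,0.027,-0.012,0.2,-0.24],[0.085,0.027,-0.012,0.4,-0.36],[0.085,0.027,-0.012,0.6,-0.48],[0.085,0.027,-0.012,0.9,-0.505],[0.085,0.027,-0.012,1.2,-0.505],[0.085,0.027,-0.012,1.5,-0.505],[0.085,0.027,-0.012,1.7,-0.505],[0.085,0.027,-0.012,1.7,-0.505],[0.085,0.027,-0.012,1.7,-0.505]],
  ],
)

```text
clock: 8.07
tcp_pos: [0.4798, -0.3136, 0.08]
tool_rot: [3.139, -0.001, -2.635]
ft_force: [0.5, -0.0, 1.0]
width: 0.085
gripper_force: 0.0
```

drive_effector(
  offsets=[
    [[0.02,0,0,0,0],[0.02,0,0,0,0],[0.02,0,0,0,0],[0.02,0,0,0,0],[0.02,0,0,0,0],[0.02,0,0,0,0],[0.02,0,0,0,0],[0.02,0,0,0,0]],
  ],
  grip_n=25,
)

```text
clock: 8.73
tcp_pos: [0.4803, -0.3159, 0.0812]
tool_rot: [-3.14, 0.001, -2.638]
ft_force: [-2.3, 0.4, 5.8]
width: 0.0241
gripper_force: 27.2
```

drive_effector(
  offsets=[
    [[0.02,0,0,-0.1,0],[0.02,0,0,-0.2,0],[0.02,0,0,-0.28,0],[0.02,0,0,-0.28,0],[0.02,0,0,-0.28,0],[0.02,0,0,-0.28,0]],
  ],
)

```text
clock: 9.23
tcp_pos: [0.4798, -0.3154, 0.1082]
tool_rot: [3.141, 0.0, -2.637]
ft_force: [-0.1, 0.2, -1.1]
width: 0.0238
gripper_force: 26.4
```

Careful with the scale: shifts go in units of 100 mm. That gives: 0.015 m is 0.15, 0.012 m is 0.12.

drive_effector(
  offsets=[
    [[0.02,0.03,0,0,0],[0.02,0.06,0,0,0],[0.02,0.09,0,0,0],[0.02,0.12,0,0,0],[0.02,0.15,0,0,0],[0.02,0.15,0,0,0]],
  ],
)

```text
clock: 9.73
tcp_pos: [0.4662, -0.3227, 0.108]
tool_rot: [3.141, 0.0, -2.638]
ft_force: [2.4, 1.9, -1.5]
width: 0.0235
gripper_force: 26.4
```

drive_effector(
  offsets=[
    [[0.02,0.03,0,0,0],[0.02,0.06,0,0,0],[0.02,0.09,0,0,0],[0.02,0.1,0,0,0],[0.02,0.1,0,0,0],[0.02,0.1,0,0,0]],
  ],
)

```text
clock: 10.23
tcp_pos: [0.4578, -0.3278, 0.1084]
tool_rot: [-3.141, -0.0, -2.638]
ft_force: [2.6, 0.7, -0.7]
width: 0.0235
gripper_force: 26.4
```

Run:
```python
from plate import *
w=snap('wrist','w6');s=snap('scene','s6');snap('top','t6')
A=cv2.resize(s['pixels'][262:322,163:243],(533,400),interpolation=cv2.INTER_CUBIC)
B=w['pixels'][100:310,140:420];B=np.clip(cv2.resize(B,(533,400)).astype(float)*1.6,0,255).astype(np.uint8)
cv2.imwrite('pics/c6.png',cv2.resize(np.hstack([A,B]),(800,300))[:,:,::-1])
```

```text
(no output)
```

View pics/c6.png

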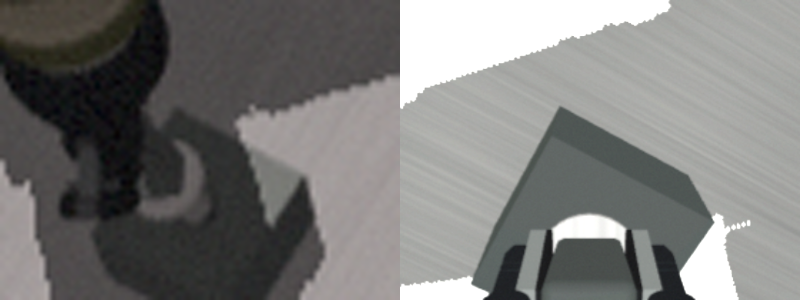

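The scene view shows the probe leaning, with the flange tilted near (180,190). The wrist view shows the fingers and flange. Now I'll firm up the grip and lift clear.

drive_effector(
  offsets=[
    [[0.02,0,0,0,0],[0.02,0,0,0,0],[0.02,0,0,-0.1,0],[0.02,0,0,-0.3,0],[0.02,0,0,-0.6,0],[0.02,0,0,-0.9,0],[0.02,0,0,-1.2,0],[0.02,0,0,-1.3,0],[0.02,0,0,-1.3,0],[0.02,0,0,-1.3,0]],
  ],
  grip_n=60,
)

```text
clock: 11.22
tcp_pos: [0.4578, -0.3279, 0.2382]
tool_rot: [-3.141, -0.0, -2.638]
ft_force: [0.2, -0.2, -1.9]
width: 0.0232
gripper_force: 62.8
```

drive_effector(
  offsets=[
    [[0.02,0,0,0,0.1],[0.02,0,0,0,0.22],[0.02,0,0,0,0.34],[0.02,0,0,0,0.46],[0.02,0,0,0,0.58],[0.02,0,0,0,0.7],[0.02,0,0,0,0.728],[0.02,0,0,0,0.728],[0.02,0,0,0,0.728]],
  ],
)

```text
clock: 11.97
tcp_pos: [0.4571, -0.3269, 0.2362]
tool_rot: [3.14, -0.003, 2.919]
ft_force: [-0.0, 0.5, -0.7]
width: 0.0233
gripper_force: 62.7
```

In the tool's units: 0.341 m is 3.41, 0.014 m is 0.14.

drive_effector(
  offsets=[
    [[0.02,0,0.2,0,0],[0.02,0,0.5,0,0],[0.02,0,0.8,0,0],[0.02,0,1.1,0,0],[0.02,0,1.4,0,0],[0.02,0,1.7,0,0],[0.02,0,2,0,0],[0.02,0.07,2.3,0,0],[0.02,0.07,2.6,0,0],[0.02,0.07,2.9,0,0],[0.02,0.07,3.2,0.05,0],[0.02,0.07,3.35,0.1,0],[0.02,0.07,3.41,0.14,0],[0.02,0.07,3.41,0.14,0],[0.02,0.07,3.41,0.14,0],[0.02,0.07,3.41,0.14,0]],
  ],
)

```text
clock: 13.3
tcp_pos: [0.5266, 0.0054, 0.2241]
tool_rot: [-3.141, -0.0, 2.917]
ft_force: [-0.5, -0.1, -1.8]
width: 0.0233
gripper_force: 62.7
```

Run:
```python
from plate import *
w=snap('wrist','w7');s=snap('scene','s7');t=snap('top','t7')
o=r.observe();print(o['tcp_pos'],o['tool_rot'],o['ft_force'])
T=np.array(o['tcp_pos']);q=proj(s,T-[-.028,0,.06]);print(q)
u,v=255,180
A=cv2.resize(s['pixels'][v:v+60,u:u+60],(600,600),interpolation=cv2.INTER_CUBIC)
cv2.imwrite('pics/c7.png',A[:,:,::-1])
```

```text
[0.5269 0.0053 0.2246] [-3.1415  0.0005  2.9162] [ 0.395  -0.2652 -1.5852]
[285.0169 200.1457]
```

View pics/c7.png

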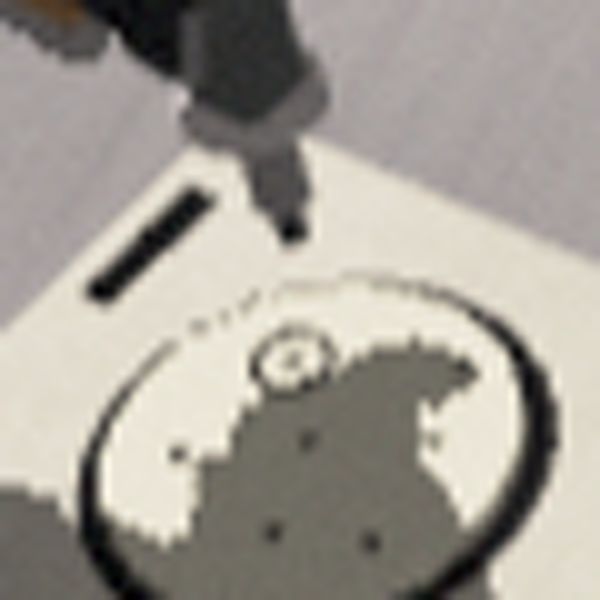

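The scene view shows the tip end at crop (293,242), i.e. pixel (283.8,203.7), straight above the ringed dot. The flange's middle is near (256,108), and the probe leans as intended. All ten views are used, so what remains is numbers only.

Run:
```python
from plate import *
s=load('s7');w=load('w7');T=np.array([.5268,.0054,.2244]);yaw=2.917
tx=np.array([np.cos(yaw),np.sin(yaw),0]);G=T+[0,0,.019]
for a in (10,14,18,22,26):
    z=np.cos(np.radians(a))*np.array([0,0,1])+np.sin(np.radians(a))*tx
    O=G-.040*z
    print(a,'fl',(proj(s,O+.0025*z)-[254.5,179.5])*10,'nose end',(proj(s,O-.035*z)-[254.5,179.5])*10,'tip',(proj(s,O-.053*z)-[254.5,179.5])*10,'| btn in wrist',proj(w,O+.071*z),'fl bottom edge w',proj(w,O+.02*tx))
p=w['pixels'].max(2)
# black button blob and top face in wrist
for v in range(190,330,6): print(v,p[v,232:308:4])
```

```text
10 fl [229.8404  87.9082] nose end [249.1607 181.5595] tip [258.1417 225.0935] | btn in wrist [270.7872 339.0582] fl bottom edge w [271.0066 236.603 ]
14 fl [237.2535  91.8681] nose end [263.7218 189.5095] tip [276.0437 234.9652] | btn in wrist [270.7835 332.7979] fl bottom edge w [271.0091 241.9247]
18 fl [244.5511  95.3505] nose end [278.0928 196.56  ] tip [293.7329 243.7533] | btn in wrist [270.7806 326.318 ] fl bottom edge w [271.0111 247.2937]
22 fl [251.6995  98.3378] nose end [292.2105 202.6745] tip [311.1337 251.412 ] | btn in wrist [270.7787 319.6759] fl bottom edge w [271.0126 252.7014]
26 fl [258.6651 100.8144] nose end [306.0119 207.8196] tip [328.1702 257.8988] | btn in wrist [270.7776 312.9312] fl bottom edge w [271.0137 258.1392]
190 [ 35  37  37  36  39  38  40  41  40  42  41  42 146 227 225 226 227 228
 228]
196 [235 234 235 235 236 236 237 237 237 237 113  43  44  43  43 113 228 228
 229]
202 [234 235 235 236 236 236 236 237 237 238 238 238 238 143  46  46  45 209
 228]
208 [235 234 235 236 235 236 236 237 237 238 238 238 238 239 239 207  47  47
  47]
214 [234 234 
[... 786 characters left out ...]
 93 13 78]
274 [79 78 48 13 48 26 26 27 28 27 27 27 27 28 26 27 54 10 65]
280 [78 78 11 10 27 27 28 27 27 28 28 27 27 28 27 28 26  6 13]
286 [79 79 14 19 28 26 28 25 28 27 28 27 28 28 27 26 29 12 13]
292 [77 67 11 26 28 27 30 27 28 28 29 28 29 28 30 26 28 30 11]
298 [78 35 20 48 60 60 60 60 61 59 59 61 61 61 61 60 61 53 17]
304 [152  31  55  82  93  93  92  92  92  93  95  95  96  95  99  99  99  92
  62]
310 [118  33  56  85  99  99 101 102 103 103 103 104 104 105 105 107 108  95
  55]
316 [ 11  12  31  37  75  39  39 100  74   5   6   7  70 104  87  39  38  35
  32]
322 [10 12 33 35 38 37 38  7 16 25 27 27 19  6 38 38 37 35 30]
328 [11 11 31 34 39 37  8  9 10 21 19 10 23 26 10 38 39 35 33]
```

In the tool's units: 0.05 m is 0.5, 0.0036 m is 0.036.

drive_effector(
  offsets=[
    [[0.02,0.01,0.01,0.1,0],[0.02,0.02,0.01,0.2,0],[0.02,0.03,0.012,0.3,0],[0.02,0.036,0.012,0.4,0],[0.02,0.036,0.012,0.47,0],[0.02,0.036,0.012,0.5,0],[0.02,0.036,0.012,0.5,0],[0.02,0.036,0.012,0.5,0],[0.02,0.036,0.012,0.5,0]],
  ],
)

```text
clock: 14.2
tcp_pos: [0.524, 0.0085, 0.1747]
tool_rot: [3.141, 0.001, 2.918]
ft_force: [-0.1, -0.9, -1.5]
width: 0.023
gripper_force: 62.7
```

Run:
```python
from plate import *
s=snap('scene','s8');w=snap('wrist','w8')
o=r.observe();print(o['tcp_pos'],o['tool_rot'],o['ft_force'])
T=np.array(o['tcp_pos']);yaw=o['tool_rot'][2];tx=np.array([np.cos(yaw),np.sin(yaw),0]);G=T+[0,0,.019]
z=np.cos(.314)*np.array([0,0,1])+np.sin(.314)*tx
tip=G-.093*z;S=np.array([.5552,.0002,.0933]);print('tip',tip,tip-S,'px',proj(s,tip),'S',proj(s,S))
p=s['pixels'].max(2);print(p[198:222,274:296])
```

```text
[0.5241 0.0084 0.1749] [3.1414 0.0012 2.9179] [-0.2392 -0.5664  0.1573]
tip [0.5521 0.002  0.1054] [-0.0031  0.0018  0.0121] px [283.4264 212.6634] S [284.0932 215.9457]
[[ 56  48  44  47  49  53  46  50  47  64  90 102 113 200 226 226 228 228
  227 230 223 215]
 [ 72  56  44  45  45  46  48  47  65  93  98 103 107 199 228 229 228 228
  228 227 228 227]
 [ 99  87  74  53  50  47  51  66  91 103 106 102 128 220 228 229 228 228
  229 229 228 228]
 [101 103  96  88  72  55  67  91 102 103 101 107 182 228 226 227 227 229
  229 226 229 227]
 [101 103 102 103  95  89  91 103 100 101 110 173 220 229 227 226 228 228
  228 227 225 226]
 [142 100 101 104 102 102 101 102 101  98 142 220 229 228 229 228 227 228
  225 226 226 226]
 [206 165 122 120 121  96  97  97  90  88 145 229 227 229 229 230 228 228
  227 227 225 226]
 [228 219 203 199 192  81  84  88  80  77 114 229 230 228 229 229 230 228
  227 226 224 226]
 [226 228 226 226 224 127  73  78  83  82  91 1
[... 741 characters left out ...]
1 103 100  58  92 111 114 113
  115 111 111 114]
 [235 235 235 232 179 112  67  74 110 100  75  99 111  79  71 114 111 109
  111 113 122 198]
 [235 234 234 180 114 109  47 105 110  87  73 103 109  60  80 112 113 112
  113 113 128 232]
 [234 231 179 115 111 110  59  89 113 103 102  88  79  58 104 114 113 114
  113 113 130 235]
 [235 231 111 113 113 110  95  65  78  81  79  65  89  99 114 110 113 115
  112 114 129 236]
 [232 179 113 111 112 110 113  98  90  94  91 100 114 112 108 115 112 112
  111 125 209 235]
 [179 109 115 114 111 112 112 112 112 110 111 113 113 110 113 110 112 111
  111 119 189 234]
 [115 114 113 110 111 112 112 111 113 111 115 115 111 109 112 112 111 114
  110 110 118 190]]
```

drive_effector(
  offsets=[
    [[0.02,-0.009,-0.005,0.029,0],[0.02,-0.019,-0.01,0.057,0],[0.02,-0.028,-0.01,0.086,0],[0.02,-0.037,-0.01,0.114,0],[0.02,-0.037,-0.01,0.114,0],[0.02,-0.037,-0.01,0.114,0],[0.02,-0.037,-0.01,0.114,0]],
  ],
)

```text
clock: 14.88
tcp_pos: [0.5269, 0.0066, 0.1629]
tool_rot: [-3.142, -0.0, 2.918]
ft_force: [-0.5, -0.7, -0.7]
width: 0.0234
gripper_force: 62.7
```

drive_effector(
  offsets=[
    [[0.02,-0.003,0,0.01,0],[0.02,-0.006,0,0.019,0],[0.02,-0.009,0,0.029,0],[0.02,-0.009,0,0.029,0],[0.02,-0.009,0,0.029,0],[0.02,-0.009,0,0.029,0],[0.02,-0.009,0,0.029,0]],
  ],
)

```text
clock: 15.47
tcp_pos: [0.5279, 0.0065, 0.1601]
tool_rot: [3.142, 0.0, 2.918]
ft_force: [-1.2, 0.0, 1.1]
width: 0.0233
gripper_force: 62.7
```

drive_effector(
  offsets=[
    [[0.02,-0.003,0,0.01,0],[0.02,-0.006,0,0.019,0],[0.02,-0.009,0,0.029,0],[0.02,-0.009,0,0.029,0],[0.02,-0.009,0,0.029,0],[0.02,-0.009,0,0.029,0],[0.02,-0.009,0,0.029,0]],
  ],
)

```text
clock: 16.05
tcp_pos: [0.5287, 0.0063, 0.1571]
tool_rot: [3.141, 0.0, 2.918]
ft_force: [-1.9, 0.7, 1.1]
width: 0.0233
gripper_force: 62.8
```

Run:
```python
from plate import *
F=[]
for i in range(4): snap('scene','s9');F.append(r.observe()['ft_force'])
print(np.mean(F,0),F[0])
o=r.observe();print(o['tcp_pos'],o['tool_rot'])
s=load('s9');print(s['pixels'].max(2)[198:222,274:296])
```

```text
[-1.4005  0.3057  0.9964] [-2.0514 -0.2553  0.7023]
[0.5288 0.0063 0.1571] [3.1415 0.     2.9178]
[[ 49  73  59  43  51  50  44  46  45  45  63 154 226 228 228 228 226 229
  228 229 224 218]
 [ 50  75  58  33  49  49  46  49  49  47  53  94 178 216 229 228 228 229
  228 228 226 228]
 [ 50  74  59  35  51  50  51  49  51  51  51  57 115 190 228 229 228 229
  228 229 229 227]
 [ 58  73  58  39  47  52  48  50  45  46  46  49  98 148 228 226 228 228
  228 229 228 227]
 [ 92  73  52  46  51  50  48  51  50  49  48  64  98 110 201 227 228 228
  228 227 227 226]
 [186  63  45  46  46  47  48  51  47  49  68  93 103 106 169 230 228 225
  226 226 227 224]
 [221  84  54  51  44  49 
[... 948 characters left out ...]
6  72 102  56  90 112 116 113
  112 109 109 112]
 [235 237 235 233 180 109  63  75  97  75  55  63 114  80  64 113 114 111
  112 112 119 205]
 [234 235 233 181 112 110  45 103 110  85  78  96 110  67  81 113 113 111
  110 115 129 236]
 [235 234 178 113 109 107  59  92 109 105 103  84  82  58 103 112 112 115
  115 111 119 190]
 [235 232 114 113 112 111  95  66  81  82  78  70  92  97 114 112 112 111
  113 111 111 130]
 [183 180 112 113 113 112 111  94  90  92  92  98 112 114 115 111 110 111
  113 111 122 208]
 [113 112 116 112 112 112 114 114 116 113 112 114 112 113 113 115 110 113
  114 111 121 188]
 [115 113 114 113 113 113 113 115 116 115 113 116 115 112 113 112 115 113
  110 114 113 120]]
```

drive_effector(
  offsets=[
    [[0.02,0,0,0,0],[0.02,0,0,0,0],[0.02,0,0,0,0],[0.02,0,0,0,0],[0.02,0,0,0,0],[0.02,0,0,0,0]],
  ],
)

```text
clock: 16.75
tcp_pos: [0.5288, 0.0062, 0.1571]
tool_rot: [3.141, 0.0, 2.918]
ft_force: [-1.2, -0.4, 0.7]
width: 0.0238
gripper_force: 62.8
```

Run:
```python
from plate import *
F=[]
for i in range(6): w=snap('wrist','w9');F.append(r.observe()['ft_force'])
print(np.mean(F,0)); o=r.observe(); T=o['tcp_pos']
yaw=o['tool_rot'][2];tx=np.array([np.cos(yaw),np.sin(yaw),0]);G=T+[0,0,.019];p=w['pixels'].max(2)
for a in (12,18,24):
    z=np.cos(np.radians(a))*np.array([0,0,1])+np.sin(np.radians(a))*tx
    print(a,proj(w,G-.04*z+.02*tx*np.cos(np.radians(a))-.02*np.array([0,0,np.sin(np.radians(a))])),proj(w,G-.04*z+.071*z))
print(p[242:268:2,271],p[308:345:2,271])
```

```text
[-1.4206  0.3631  0.984 ]
12 [271.0526 236.4536] [270.9592 335.0208]
18 [271.0584 243.7169] [270.9544 325.3968]
24 [271.0637 251.2943] [270.9505 315.4113]
[157 103 101  94 176 230 230 229 230 229 228 228  66] [100 100  98  75   6   5  13  27  26  25  19  10   9   9  10  10   9   8
   9]
```

```bash
python3 -c "
from workcell import r
print(r.close_job())"
```

```text
the job is handed in; nothing more can be done
None
```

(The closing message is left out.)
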